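# Hook a dropped wheel flange out from behind the grinder guard

## Robot

A 7-joint arm with a two-finger parallel gripper is mounted at the origin on the work surface. World frame = base frame: x ahead of the robot, y to its left, z up, the work surface at z = 0. Lengths are in mm, angles in rad, forces in N, time in s.
With the tool pointing down it reaches from about 350 to 900 mm from the base axis. Payload 8.1 kg.
Tool frame: the origin (TCP) lies at the very end of the fingers, on their centre line; the grasp point (between the pads) lies 19 mm behind it; z points along the fingers, y is the line along which they close (so a half turn about z gives the same grasp; the last joint's range is limited). The gripper opens to 92 mm and grips with 3 to 60 N. Pads are 19 mm wide; open, the fingers measure 130 mm over their backs; the gripper's body (75 mm by 190 mm) begins 47 mm behind the grasp point.
Start: joints at [-1.276, 0.434, 0.025, 1.573, -0.012, 1.134, -0.075], TCP at [242.147, 576.2, 226.742] pointing down, gripper open.
Joint ranges: [-2.62, 2.62], [-0.44, 2.09], [-1.27, 1.32], [0.08, 2.57], [-1.32, 4.46], [0.12, 2], [-2.74, 2.74]. Speed limits (rad/s): [2.22, 2.22, 3.01, 3.01, 3.14, 3.14, 3.14].

## Interface

Orientations are given as a unit quaternion [w, x, y, z].
In Python, from workcell import sensors, eyes, bot, nets gives the robot as it stands.
- The arm moves only by the shell command python3 -m inch 'ROWS' [FORCE]. ROWS is text: rows parted by semicolons, each of 7 numbers parted by spaces: the shift along the tool's x, y, z in units of 25 mm (1.0 is 25 mm), then the turn, a rotation vector about the tool's x, y, z in units of 5 degrees (1.0 is 5 degrees), then the finger opening in mm, from 0 to 91.8. In form: tx ty tz ax ay az grip; .... A call has 1 to 10 rows; each row shifts and turns the commanded pose from where the row before left it, along the tool's axes as they then stand; what a row does not reach is not made up. A row lasts 1/12 s, in which the tool goes at most 41.7 mm and 7.16 degrees, less where a joint would pass 70% of its speed; a pose out of reach is approached as far as the arm can. A call is refused whole if a number of a shift passes 1 or a number of a turn 1, either way. A call with a gripper value outside its range is refused whole. The fingers move at their own pace and stop on an object; FORCE is the grip in N (left out, the last holds). Time passes only in rows, so rows that do not move let the fingers close. It gives the time, the measured TCP pose, the force, the opening and the grip force at its end, in the units of the state.
- sensors.get_obs(): the state, without advancing time (a new reading comes with each control period).
- eyes.grab_frame(name): name is "scene" or "top"; returns the picture (400x640x3 uint8, red, green, blue); there is no depth.
- eyes.camera_model(name): a dict with "fovy" (degrees; the focal length in pixels is half the picture's height over the tangent of half this angle, whatever the lens; pixels are square), "cx", "cy" (the principal point, pixels), "dist" ([k1, k2, p1, p2, k3] as OpenCV has them; the pictures are not rectified), "world_to_cam" (4x4, takes a point from world to camera coordinates). Camera axes: x right, y up, looking along -z (the intrinsics and any distortion apply to the point x, -y, -z); pixel columns grow to the right and rows downward; lengths in mm; the calibration is good to about 2 mm. A picture is of the moment at which its call begins. camera_model takes no time and is no camera call.
- bot.sign_off(): hands the job in; it is judged then, once.
Trained networks look in the newest picture that a camera, given by its name, has taken for a name from the list of things; names that differ only in an ending like _2 or _b are one class to them, and where a whole thing is asked for, a point or a joint stands for the part that bears it (a point fixed in the world has none). Each returns a list of dicts, best first, with "conf" (0 to 1); they miss things now and then, are a little off and sometimes report something else, mostly with a low value. They report only what shows in the picture. A call takes as long as a camera call. They do not tell look-alikes from the thing itself.
- nets.boxes_of(camera, name): "xyz" ([x, y, z] in mm, in world coordinates, good to about 4 mm: the middle of the surface that is visible of it).
The state is a dict: "time": time; "q": joint angles; "dq": joint speeds; "joint_efforts": joint torques, N m; "position": TCP position; "tcp_rot": TCP orientation; "contact_force": force on the tool from outside, world axes, zero at the start; "wrist_torque": the same for the moment, N m; "grip_width": finger opening in mm; "finger_force": force on a finger pad.
Only numpy, scipy, OpenCV 4.12 (cv2) and the standard library are available. Lean on these libraries where they do the work, as an engineer would, in place of code of your own. Each camera call takes 0.05 s, during which the arm holds its last target. There are 200 camera calls.

## Task

Take the red-handled hook off its rack and use its crook to draw the dropped wheel flange along behind the clear guard and out past the guard's open end, until the whole flange lies flat on the bench at least 4 cm clear of the guard, then hang the hook back on its rack. Keep the crook down on the bench but bear on it only lightly (under 25 N on anything, over the cable cover too), do not touch the flange with the fingers, and leave everything else where it is.

Things in the scene. Friction and masses are not known exactly. Their poses are not given: they have to be found in the camera images.
- hook: Retrieving hook, loose, hanging upright on the rack, 0.2 kg. Red square handle 22 x 22 mm, 5 to 83 mm above the origin, on a square steel shoulder plate 34 x 34 x 5 mm; a rigid steel rod of 8 mm diameter goes down from the plate on the same axis. Origin: centre of the plate's underside; z up the handle, x along the crook's toe; handle faces square to x and y.
- crook: Rod and crook, rigidly part of the hook, same origin and axes. 8 mm bar in a slick black nylon sleeve, straight down to 150 mm below the origin (underside), there bent into a flat crook: a toe along +x, its centre line 34 mm out from the rod's axis, then a return of 12 mm towards -y. It opens to -y, is 42 mm wide over the bar and 8 mm high; the flange nests between rod and return.
- hook_grip (a point): Point on the handle's axis to grip, 45 mm above the hook's origin and 195 mm above the crook's underside.
- hook_toe (a point): Underside of the crook at the middle of the toe: 17 mm along the hook's x and 150 mm below its origin.
- rack: Blue bench rack, fixed, base 110 x 110 mm. The hook hangs by its plate on two prongs along the rack's x axis, their tops 165 mm above the bench; slot between them 16 mm, prongs 13 mm wide from x = -28 to +72 mm. Post from x = +60 mm. Origin on the bench, below the place where the hook hangs.
- rack_seat (a point): Middle of the hanging place, level with the tops of the prongs. The slot is open to the rack's -x side, where each prong ends in a lip 5 mm high (x = -28 to -24 mm): raise the hook 6 mm or more to pass. At the start the toe points along the rack's -y (within 0.1 rad).
- flange: The dropped grinder wheel flange: loose yellow-zinc steel ring 40 mm across, 5 mm thick, hole 16 mm, about 40 g, flat on the bench between guard and grinder. Origin: centre of its underside. The crook's underside must stay within about 2 mm of what it slides on, or the round bar rides over the flange. Bench, cable cover and hook are stiff.
- guard: Clear polycarbonate guard, fixed upright on the robot's side of the grinder: panel 350 mm long, 100 mm high, 6 mm thick. Origin: open end, inner (grinder) face, bench level. It covers y = 0 to 350 mm; x points from the inner face to the grinder. Frame and foot reach out to x = -36 mm. A same-high end panel at y = 350 mm reaches x = +60 mm (closed end).
- guard_end (a point): Foot of the guard's open end (the guard's origin); open bench lies on the guard's -y side of it. An aluminium cable cover is fixed across the flange's way out: a smooth dome 66 mm wide, 7 mm high (arc of radius 81 mm), sides up to 24 degrees steep, running roughly along world x, its crown crossing somewhere between 15 mm outside and 120 mm inside this end. Its place is not measured.
- grinder: Bench grinder, fixed, 125 mm wheels, 190 mm high, x pointing away from the guard. Origin: middle of its foot, on the bench. Foot 140 (x) by 160 mm (y): front at x = -70 mm. Wheels' front at x = -72 mm (|y| = 105 to 141 mm, z = 43 to 187 mm). The hook's way between guard and grinder is about 62 mm wide and open above.
- cup: Clear cup, 84 mm across, 115 mm high, loose. Leave alone. Origin under its centre.
- sprayer: Yellow trigger sprayer, 84 mm across, 240 mm high, loose. Leave alone. Origin under its centre.
- grate: Round steel bucket grate lying flat, 248 mm across, 12 mm high, loose. Leave alone. Origin under its centre.
- mirror: Inspection mirror lying flat along its x (from -110 to +145 mm), 18 mm high, loose. Leave alone.
- wheelcover: Dark round wheel cover lying flat, 143 mm across, 13 mm high, loose. Leave alone. Origin under its centre.
- toolrest: Dark steel angle (tool rest) 55 x 45 mm, 35 mm high, loose. Leave alone. Origin on its underside.
There are look-alikes about, which are no part of the job. Leave any green or turquoise look-alike of the rack alone.

How it is judged:
By the outcome, as a careful person would: the job done as asked, in the order asked, and still so for the second after the job is handed in, with the robot touching nothing.
It also fails if it takes over 72 s, if anything falls off the work surface, if the arm or the gripper's body presses on something with over 40 N, if the wrist force passes 120 N, or if a joint passes its speed limit or range.

## Working session

There is one attempt and no reset: what is moved stays moved. The work goes in short steps, Python scripts to look and compute and a shell command to move; the robot and the scene stay as the last step left them, time stands still between calls to the robot, and variables do not carry over. Pictures are saved under pics/ and viewed, at most 10 in all, crops included, and the job is handed in when it is done.

```bash
ls; mkdir -p pics; cat > h.py <<'E'
import numpy as np, cv2
from workcell import sensors, eyes, bot, nets
def K(n):
    m=eyes.camera_model(n); f=200/np.tan(np.radians(m["fovy"])/2)
    return np.array([[f,0,m["cx"]],[0,f,m["cy"]],[0,0,1]]),np.array(m["dist"],float),np.array(m["world_to_cam"])
def proj(n,P):
    k,d,T=K(n); P=np.atleast_2d(np.array(P,float)); c=(T[:3,:3]@P.T).T+T[:3,3]
    c=c*[1,-1,-1]
    return cv2.projectPoints(c,np.zeros(3),np.zeros(3),k,d)[0][:,0]
def unproj(n,uv,z=0):
    k,d,T=K(n); uv=np.array(uv,float).reshape(-1,1,2)
    q=cv2.undistortPoints(uv,k,d)[:,0]
    r=np.c_[q[:,0],-q[:,1],-np.ones(len(q))]@T[:3,:3]
    o=-T[:3,:3].T@T[:3,3]
    return o+r*((z-o[2])/r[:,2])[:,None]
def save(n,f,box=None,s=1):
    im=eyes.grab_frame(n)[:,:,::-1].copy()
    if box: x0,y0,x1,y1=box; im=im[y0:y1,x0:x1]
    cv2.imwrite("pics/"+f,cv2.resize(im,None,fx=s,fy=s,interpolation=cv2.INTER_CUBIC))
E
python3 - <<'E'
from h import *
np.set_printoptions(precision=1,suppress=True)
save("scene","s1.png",s=1.25); save("top","t1.png",s=1.25)
for c in ["scene","top"]:
    T=K(c)[2]; print(c,-T[:3,:3].T@T[:3,3])
    for n in "hook crook rack flange guard grinder cup sprayer grate mirror wheelcover toolrest".split():
        print(n,[(round(d["conf"],2),np.round(d["xyz"]).tolist(),proj(c,d["xyz"])[0].round().tolist()) for d in nets.boxes_of(c,n)[:3]])
print(sensors.get_obs())
E
```

```text
pics
scene [ 964.2  824.3 1375.2]
hook [(0.66, [431.0, 217.0, 186.0], [357.0, 225.0])]
crook [(0.42, [578.0, 467.0, 137.0], [371.0, 318.0]), (0.29, [376.0, -239.0, 9.0], [295.0, 167.0])]
rack [(0.85, [257.0, -204.0, 48.0], [324.0, 152.0]), (0.72, [431.0, 254.0, 8.0], [362.0, 261.0]), (0.71, [324.0, 629.0, 133.0], [475.0, 311.0])]
flange [(0.37, [617.0, 160.0, 5.0], [302.0, 271.0])]
guard [(0.66, [586.0, 165.0, 74.0], [309.0, 257.0]), (0.24, [740.0, 135.0, 156.0], [260.0, 263.0])]
grinder [(0.62, [741.0, 136.0, 159.0], [260.0, 263.0])]
cup [(0.79, [373.0, 21.0, 75.0], [335.0, 198.0])]
sprayer [(0.57, [581.0, 464.0, 139.0], [370.0, 318.0])]
grate [(0.57, [575.0, -423.0, 5.0], [228.0, 162.0]), (0.53, [314.0, -389.0, 6.0], [287.0, 139.0]), (0.16, [427.0, 212.0, 28.0], [356.0, 249.0])]
mirror [(0.76, [377.0, -241.0, 12.0], [294.0, 166.0]), (0.39, [575.0, -424.0, 12.0], [228.0, 161.0])]
wheelcover [(0.9, [382.0, 392.0, 14.0], [400.0, 282.0])]
toolrest [(0.61, [316.0, -388.0, 5.0], [287.0, 139.0])]
top [ 293.    76.2 1682.5]
hook [(0.52, [416.0, 206.0, 221.0], [281.0, 209.0])]
crook [(0.56,
[... 660 characters left out ...]
, 7.0], [477.0, 161.0])]
mirror [(0.78, [378.0, -262.0, 8.0], [432.0, 222.0]), (0.58, [407.0, 233.0, 6.0], [279.0, 217.0]), (0.51, [705.0, 118.0, 162.0], [310.0, 114.0])]
wheelcover [(0.82, [381.0, 384.0, 15.0], [232.0, 226.0])]
toolrest [(0.55, [313.0, -389.0, 4.0], [472.0, 241.0])]
{'time': 1.3, 'q': array([-1.3,  0.4,  0. ,  1.6, -0. ,  1.1, -0.1]), 'dq': array([ 0., -0., -0., -0., -0., -0.,  0.]), 'joint_efforts': array([  0. , -66.8,   1. , -31.5,  -0.1,   0. ,   0. ]), 'position': array([242.1, 576.2, 226.7]), 'tcp_rot': array([ 0. ,  0.2,  1. , -0. ]), 'contact_force': array([-0.2, -0.4,  0.1]), 'wrist_torque': array([0., 0., 0.]), 'finger_force': 0.0, 'grip_width': 91.68237833777673}
```

View pics/s1.png

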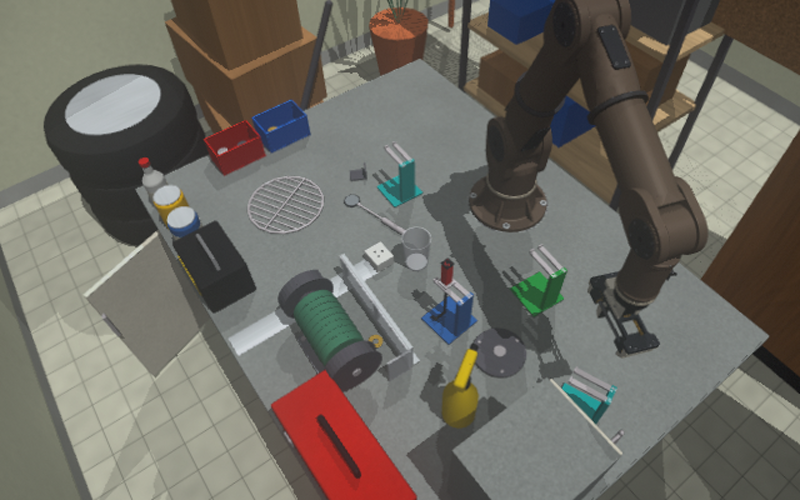

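View pics/t1.png

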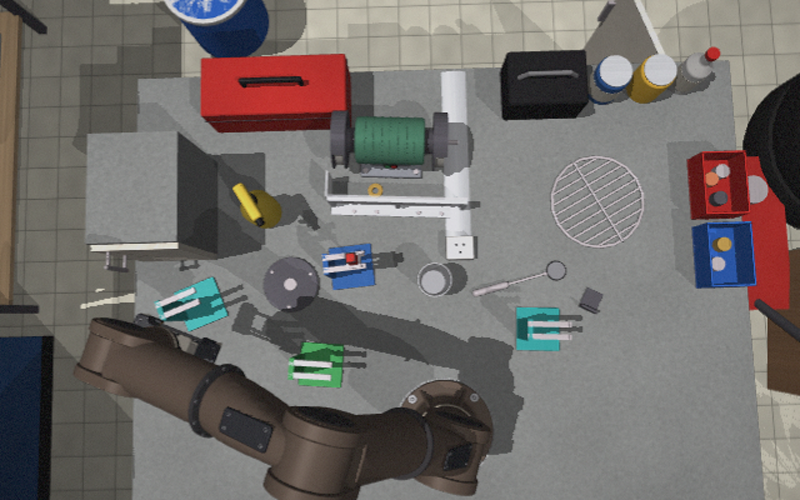

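The top view shows four racks: blue at (281,208) px with the red handle, green at (253,292), turquoise at (154,243) and turquoise at (430,263), in original pixels. Only the blue one matches the description and carries the red-handled hook. The yellow ring, at (300,152), lies between guard and grinder. The closed end of the guard is on the left (+y) and the open end on the right (-y). I'll confirm with one enlarged crop.

```bash
python3 - <<'E'
from h import *
a=eyes.grab_frame("top")[:,:,::-1]; b=eyes.grab_frame("scene")[:,:,::-1]
A=cv2.resize(a[130:240,250:400],None,fx=5.3,fy=5.3,interpolation=cv2.INTER_CUBIC)
cv2.imwrite("pics/t2.png",A)
B=cv2.resize(b[195:305,255:395],None,fx=5.4,fy=5.4,interpolation=cv2.INTER_CUBIC)
cv2.imwrite("pics/s2.png",B)
E
```

```text
(no output)
```

View pics/t2.png

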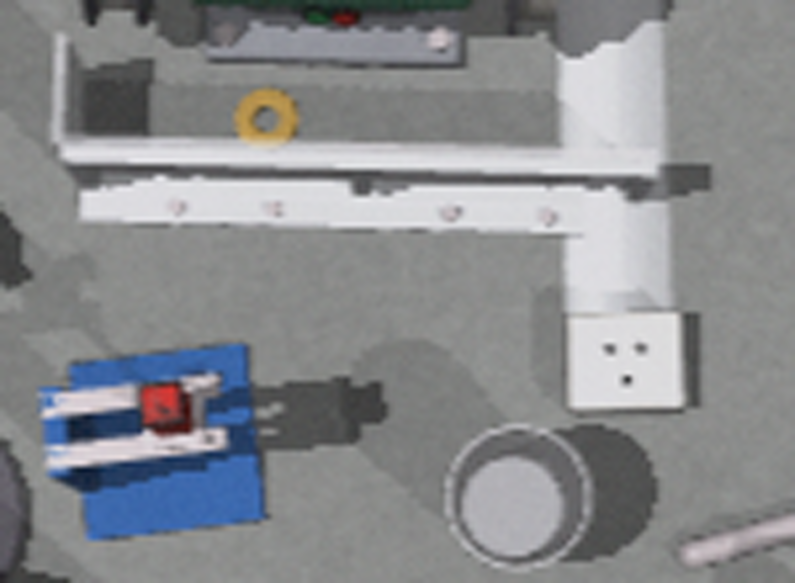

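View pics/s2.png

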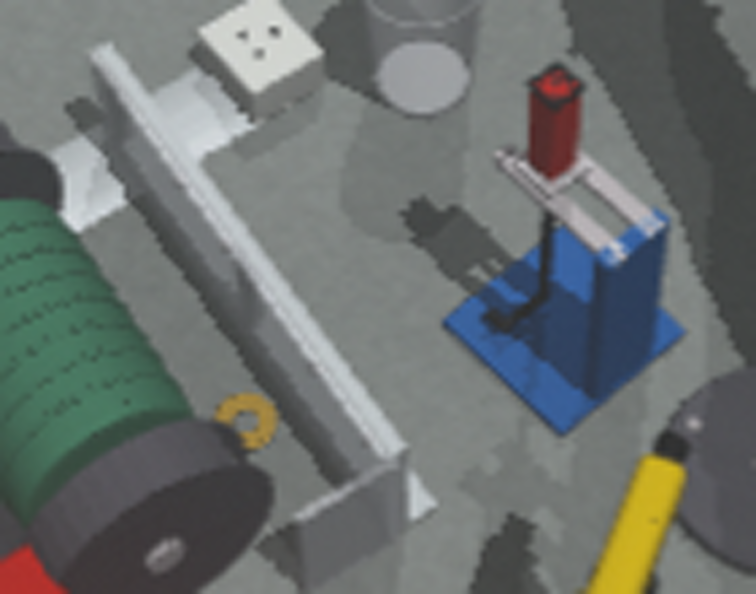

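The crops confirm it. The red handle (centre 167,403 in the top crop) hangs in the blue rack, with the post on the left (+y) and the slot open to -y. The toe points to +x, towards the guard. The flange ring is at (267,117) and the cable cover spans columns 557–665.

```bash
python3 - <<'E'
from h import *
np.set_printoptions(precision=1,suppress=True)
g=lambda p,z,c="top":unproj(c,(np.array(p,float).reshape(-1,2)+.5)/(5.3 if c=="top" else 5.4)-.5+([250,130] if c=="top" else [255,195]),z)
print("handle",g([(167,407)],248),"scene",g([(557,88)],248,"scene"))
print("base",g([(70,362),(247,345),(265,518),(90,538)],8))
print("prong",g([(42,405),(220,382),(46,458),(228,440)],165))
print("flange",g([(267,117)],4),"scene",g([(247,421)],4,"scene"))
print("guardtop inner",g([(75,137),(400,143),(658,150)],100),"outer",g([(62,161),(400,170),(658,177)],100))
print("guardtop scene outer/in",g([(95,50),(400,455)],100,"scene"))
print("end panel",g([(52,35),(66,35)],100),"foot",g([(80,219),(560,234)],5))
print("grinder foot",g([(207,62),(463,66)],8))
print("cover",g([(557,60),(665,60),(565,240),(670,240)],0),g([(557,60),(565,240)],0))
im=eyes.grab_frame("top"); hs=cv2.cvtColor(im,cv2.COLOR_RGB2HSV)
def cen(im,c,lo,hi,box):
    x0,y0,x1,y1=box; m=cv2.inRange(cv2.cvtColor(im,cv2.COLOR_RGB2HSV),lo,hi)[y0:y1,x0:x1]; v,u=np.nonzero(m); return (u.mean()+x0,v.mean()+y0),(u.min()+x0,u.max()+x0,v.min()+y0,v.max()+y0),len(u)
c=cen(im,"top",(18,110,90),(32,255,255),(285,140,315,165));print(c,unproj("top",c[0],5))
s=eyes.grab_frame("scene");c=cen(s,"s",(18,110,90),(32,255,255),(285,260,315,285));print(c,unproj("scene",c[0],5))
for z in (248,): 
  c=cen(im,"top",(170,120,80),(180,255,255),(270,195,295,220));print(c)
  c=cen(im,"top",(0,120,60),(8,255,255),(270,195,295,220));print(c,unproj("top",c[0],248))
E
```

```text
handle [[420.2 203.7 248. ]] scene [[426.3 210.  248. ]]
base [[471.1 284.3   8. ]
 [478.5 174.9   8. ]
 [371.6 166.3   8. ]
 [362.3 273.8   8. ]]
prong [[430.7 280.9 165. ]
 [440.7 181.2 165. ]
 [401.  279.1 165. ]
 [408.2 177.5 165. ]]
flange [[621.4 159.5   4. ]] scene [[622.4 160.9   4. ]]
guardtop inner [[594.1 267.8 100. ]
 [584.8  77.  100. ]
 [576.2 -73.9 100. ]] outer [[580.  275.7 100. ]
 [568.8  77.5 100. ]
 [560.2 -73.3 100. ]]
guardtop scene outer/in [[573.9 -73.  100. ]
 [588.6 278.  100. ]]
end panel [[655.5 280.4 100. ]
 [655.2 272.2 100. ]] foot [[560.5 277.1   5. ]
 [542.3 -20.3   5. ]]
grinder foot [[656.5 195.9   8. ]
 [649.2  36.6   8. ]]
cover [[652.9 -22.5   0. ]
 [650.9 -89.9   0. ]
 [539.2 -23.6   0. ]
 [537.3 -88.7   0. ]] [[652.9 -22.5   0. ]
 [539.2 -23.6   0. ]]
((np.float64(300.0), np.float64(151.10294117647058)), (np.int64(295), np.int64(305), np.int64(147), np.int64(155)), 68) [[623.1 159.3   5. ]]
((np.float64(300.9642857142857), np.float64(271.85714285714283)), (np.int64(295), np.int64(305), np.int64(268), np.int64(277)), 56) [[619.5 160.5   5. ]]
((np.float64(285.0), np.float64(210.0)), (np.int64(285), np.int64(285), np.int64(210), np.int64(210)), 1)
((np.float64(280.32142857142856), np.float64(206.08928571428572)), (np.int64(277), np.int64(285), np.int64(202), np.int64(211)), 56) [[421.1 205.9 248. ]]
```

```bash
cat >> h.py <<'E'
from scipy.spatial.transform import Rotation as R
def st():
    o=sensors.get_obs(); q=o["tcp_rot"]; r=R.from_quat([q[1],q[2],q[3],q[0]]).as_matrix()
    return o,np.array(o["position"]),r
def go(p,yaw=None):
    """units to world target p; yaw deg = tool -x axis direction (toe direction)"""
    o,x,r=st(); a=np.degrees(np.arctan2(-r[1,0],-r[0,0]))
    print("t",round(o["time"],2),"pos",x.round(1),"yaw",round(a,2),"tilt",(r[:2,2]*57.3).round(2),"F",np.round(o["contact_force"],1),"M",np.round(o["wrist_torque"],2),"w",round(o["grip_width"],1),"ff",round(o["finger_force"],1))
    if p is not None: print("units xyz",(r.T@(np.array(p)-x)/25).round(2), "az" ,None if yaw is None else round(-(yaw-a)/5,2))
E
python3 - <<'E'
from h import *
go((421.5,206,285),4.7)
E
```

```text
t 1.5 pos [242.1 576.2 226.7] yaw -22.8 tilt [-0.  0.] F [ 0.6 -0.1 -0.5] M [-0.01  0.02  0.05] w 91.5 ff 0.0
units xyz [-12.35 -10.87  -2.33] az -5.5
```

```bash
python3 -m inch '0 0 -0.8 0 0 -1 91.8; 0 0 -0.8 0 0 -1 91.8; 0 0 -0.73 0 0 -1 91.8; 0 0 0 0 0 -1 91.8; 0 0 0 0 0 -1 91.8; 0 0 0 0 0 -0.5 91.8; 0 0 0 0 0 0 91.8'
python3 - <<'E'
from h import *
go((421.5,206,285),4.7)
E
```

```text
time: 2.08
position: [242.3, 576.1, 285.1]
tcp_rot: [0.0, -0.042, 0.999, 0.0]
contact_force: [-0.2, -0.8, 0.2]
grip_width: 91.4
finger_force: 0.0
t 2.08 pos [242.3 576.1 285.1] yaw 4.81 tilt [0.   0.01] F [-0.2 -0.8  0.2] M [0.03 0.   0.01] w 91.4 ff 0.0
units xyz [ -5.9  -15.35   0.  ] az 0.02
```

```bash
python3 -m inch '-0.3 -0.8 0 0 0 0 91.8; -0.4 -1 0 0 0 0 91.8; -0.4 -1 0 0 0 0 91.8; -0.4 -1 0 0 0 0 91.8; -0.4 -1 0 0 0 0 91.8; -0.4 -1 0 0 0 0 91.8; -0.4 -1 0 0 0 0 91.8; -0.4 -1 0 0 0 0 91.8; -0.4 -1 0 0 0 0 91.8; -0.4 -1 0 0 0 0 91.8' >/dev/null
python3 -m inch '-0.4 -1 0 0 0 0 91.8; -0.4 -1 0 0 0 0 91.8; -0.4 -1 0 0 0 0 91.8; -0.4 -1 0 0 0 0 91.8; -0.4 -1 0 0 0 0 91.8; 0 -0.55 0 0 0 0 91.8; 0 0 0 0 0 0 91.8; 0 0 0 0 0 0 91.8' >/dev/null
python3 - <<'E'
from h import *
go((421.5,206,191),4.7)
save("top","t3.png",(240,170,330,250),7)
save("scene","s3.png",(320,180,410,260),7)
E
```

```text
t 3.58 pos [420.7 205.5 285.1] yaw 4.53 tilt [0.01 0.03] F [-0.8 -0.2  0.1] M [0.03 0.03 0.05] w 91.6 ff 0.0
units xyz [-0.03  0.02  3.77] az -0.03
```

View pics/s3.png

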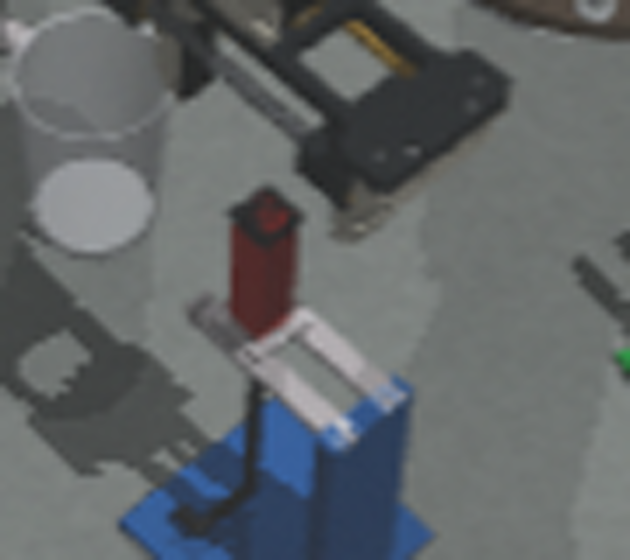

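The gripper is squarely over the red handle (265,215 in the crop), with the jaws clear on both sides. I'll descend and grip.

```bash
python3 -m inch '0 0 0.6 0 0 0 91.8; 0 0 0.8 0 0 0 91.8; 0 0 0.8 0 0 0 91.8; 0 0 0.8 0 0 0 91.8; 0 0 0.5 0 0 0 91.8; 0 0 0.27 0 0 0 91.8; 0 0 0 0 0 0 91.8; 0 0 0 0 0 0 91.8'
python3 -m inch '0 0 0 0 0 0 60; 0 0 0 0 0 0 50; 0 0 0 0 0 0 40; 0 0 0 0 0 0 35; 0 0 0 0 0 0 30; 0 0 0 0 0 0 26; 0 0 0 0 0 0 22;0 0 0 0 0 0 18; 0 0 0 0 0 0 15; 0 0 0 0 0 0 15' 10
python3 -m inch '0 0 0 0 0 0 5; 0 0 0 0 0 0 5; 0 0 0 0 0 0 5; 0 0 0 0 0 0 5' 10
```

```text
time: 4.35
position: [420.6, 206.6, 191.0]
tcp_rot: [-0.0, -0.041, 0.999, 0.0]
contact_force: [-0.2, 0.2, -0.2]
grip_width: 91.5
finger_force: 0.0
time: 5.18
position: [420.6, 205.8, 190.7]
tcp_rot: [-0.0, -0.041, 0.999, -0.0]
contact_force: [1.2, -0.0, -0.9]
grip_width: 29.9
finger_force: 0.0
time: 5.52
position: [420.6, 206.0, 190.8]
tcp_rot: [0.0, -0.041, 0.999, 0.0]
contact_force: [1.1, 1.5, 1.2]
grip_width: 22.1
finger_force: 10.0
```

```bash
python3 -m inch '0 0 0 0 0 0 5; 0 0 0 0 0 0 5; 0 0 -0.1 0 0 0 5; 0 0 -0.15 0 0 0 5; 0 0 -0.15 0 0 0 5; 0 0 0 0 0 0 5; 0 0 0 0 0 0 5' 50
python3 - <<'E'
from h import *
go((420.6,206,190.8),4.7)
E
```

```text
time: 6.1
position: [420.8, 205.8, 201.0]
tcp_rot: [0.0, -0.041, 0.999, 0.0]
contact_force: [0.9, 0.5, -2.7]
grip_width: 22.0
finger_force: 50.0
t 6.1 pos [420.8 205.8 201. ] yaw 4.7 tilt [0.03 0.02] F [ 0.9  0.5 -2.7] M [ 0.02  0.08 -0.02] w 22.0 ff 50.0
units xyz [0.01 0.01 0.41] az -0.0
```

```bash
python3 -m inch '0 -0.2 0 0 0 0 5; 0 -0.4 0 0 0 0 5; 0 -0.4 0 0 0 0 5; 0 -0.4 0 0 0 0 5; 0 -0.4 0 0 0 0 5; 0 -0.4 0 0 0 0 5; 0 -0.4 0 0 0 0 5; 0 -0.4 0 0 0 0 5; 0 0 0 0 0 0 5; 0 0 0 0 0 0 5'
python3 - <<'E'
from h import *
save("scene","s4.png",(300,160,420,260),6.5)
go((420,131,310),-3)
E
```

```text
time: 6.93
position: [426.9, 130.6, 200.8]
tcp_rot: [0.0, -0.04, 0.999, 0.0]
contact_force: [-0.1, 0.3, -2.7]
grip_width: 21.9
finger_force: 50.0
t 6.98 pos [426.8 131.2 200.8] yaw 4.68 tilt [0.01 0.02] F [-0.2  0.2 -2.5] M [0.07 0.03 0.04] w 21.8 ff 50.0
units xyz [ 0.27  0.01 -4.37] az 1.54
```

View pics/s4.png

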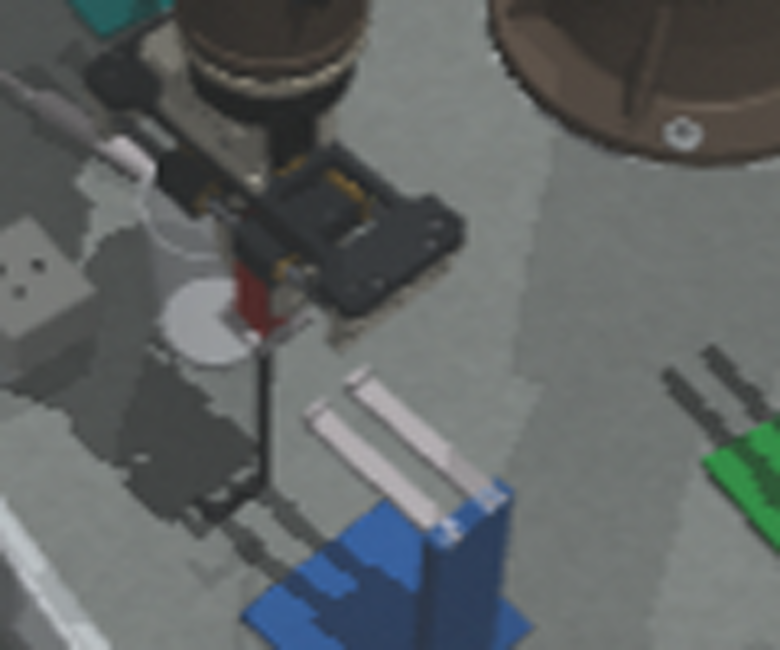

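The hook is out of the rack and hangs upright from the gripper, toe to +x. I'll raise it, turn it to the guard's direction and carry it over the lane.

```bash
python3 -m inch '0 0 -0.5 0 0 0.2 5; 0 0 -0.9 0 0 0.3 5; 0 0 -0.9 0 0 0.4 5; 0 0 -0.9 0 0 0.4 5; 0 0 -0.9 0 0 0.24 5; 0 0 -0.3 0 0 0 5; 0 0 0 0 0 0 5; 0 0 0 0 0 0 5' >/dev/null
python3 - <<'E'
from h import *
go((606,205,310),-3)
E
```

```text
t 7.65 pos [426.5 131.5 310. ] yaw -2.91 tilt [-0.01  0.  ] F [ 0.4 -0.2 -2.6] M [ 0.04  0.02 -0.03] w 21.9 ff 50.0
units xyz [-7.02  3.3  -0.  ] az 0.02
```

```bash
python3 -m inch '-0.4 0.2 0 0 0 0 5; -0.8 0.38 0 0 0 0 5; -0.9 0.42 0 0 0 0 5; -0.9 0.42 0 0 0 0 5; -0.9 0.42 0 0 0 0 5; -0.9 0.42 0 0 0 0 5; -0.9 0.42 0 0 0 0 5; -0.8 0.38 0 0 0 0 5; -0.52 0.24 0 0 0 0 5; 0 0 0 0 0 0 5' >/dev/null
python3 -m inch '0 0 0 0 0 0 5; 0 0 0 0 0 0 5' >/dev/null
python3 - <<'E'
from h import *
go((606,205,215),-3)
save("scene","s5.png",(250,200,400,310),5.3)
print(proj("scene",[(606,205,134),(640,203,134),(606,205,0),(640,203,0)]))
E
```

```text
t 8.65 pos [605.7 204.  309.3] yaw -2.99 tilt [-0.12 -0.06] F [ 0.3  0.2 -0.9] M [ 0.05  0.04 -0.01] w 21.9 ff 50.0
units xyz [-0.02  0.05  3.77] az 0.0
[[309.95511834 259.81257751]
 [300.51035777 265.15868575]
 [311.95124586 279.9351815 ]
 [303.1938002  285.03445093]]
```

View pics/s5.png

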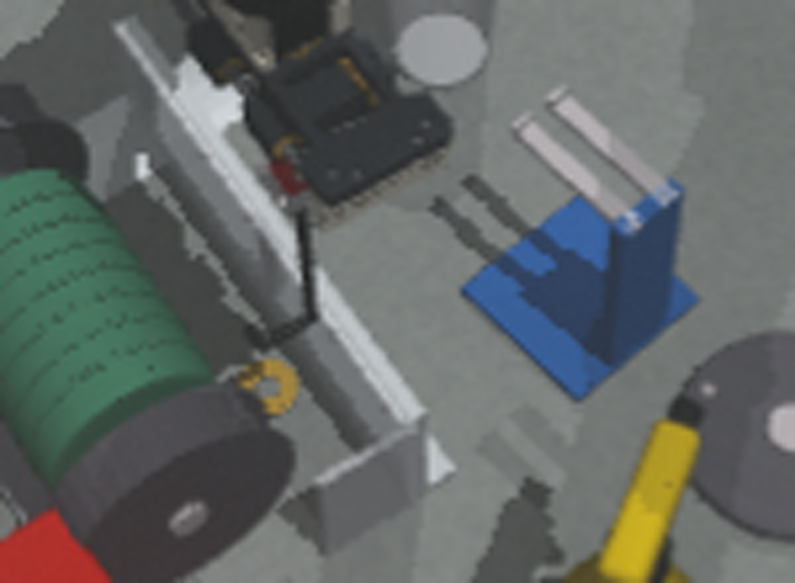

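The hook's elbow (309.4,260 px) and toe (300,265) match the model to within a pixel, and the crook is over the lane behind the flange. I'll lower it.

```bash
python3 -m inch '0 0 0.4 0 0 0 5; 0 0.05 0.8 0 0 0 5; 0 0 0.8 0 0 0 5; 0 0 0.8 0 0 0 5; 0 0 0.8 0 0 0 5; 0 0 0.8 0 0 0 5; 0 0 0.4 0 0 0 5; 0 0 0.2 0 0 0 5; 0 0 0 0 0 0 5; 0 0 0 0 0 0 5' 
python3 - <<'E'
from h import *
go((606,205,178),-3)
E
```

```text
time: 9.53
position: [606.7, 205.6, 186.5]
tcp_rot: [0.0, 0.026, 1.0, 0.0]
contact_force: [-0.1, -0.4, -1.0]
grip_width: 22.2
finger_force: 50.0
t 9.53 pos [606.7 205.6 186.5] yaw -3.0 tilt [0.05 0.02] F [-0.1 -0.4 -1. ] M [ 0.05 -0.01 -0.01] w 22.2 ff 50.0
units xyz [ 0.03 -0.03  0.34] az -0.0
```

```bash
python3 -m inch '0 0 0.12 0 0 0 5; 0 0 0.12 0 0 0 5; 0 0 0 0 0 0 5; 0 0 0 0 0 0 5' 
for i in 1 ; do python3 -m inch '0 0 0.04 0 0 0 5; 0 0 0 0 0 0 5'; python3 -m inch '0 0 0.04 0 0 0 5; 0 0 0 0 0 0 5';python3 -m inch '0 0 0.04 0 0 0 5; 0 0 0 0 0 0 5'; done | grep -E "^pos|contact"
```

```text
time: 9.87
position: [606.4, 205.6, 179.9]
tcp_rot: [0.0, 0.026, 1.0, 0.0]
contact_force: [-0.6, 0.9, -1.5]
grip_width: 21.8
finger_force: 50.0
position: [606.5, 205.6, 178.8]
contact_force: [-0.0, 0.2, -2.7]
position: [606.4, 205.5, 177.6]
contact_force: [-0.6, 0.2, -1.9]
position: [606.3, 205.5, 176.6]
contact_force: [-0.1, -0.1, -1.9]
```

```bash
(python3 -m inch '0 0 0.02 0 0 0 5; 0 0 0 0 0 0 5'; python3 -m inch '0 0 0.02 0 0 0 5; 0 0 0 0 0 0 5';python3 -m inch '0 0 0.02 0 0 0 5; 0 0 0 0 0 0 5') | grep -E "^pos|contact"
```

```text
position: [606.4, 205.5, 176.1]
contact_force: [0.1, -0.5, -1.4]
position: [606.5, 205.6, 175.9]
contact_force: [0.4, 0.7, -1.8]
position: [606.6, 205.6, 175.8]
contact_force: [-1.2, -0.9, 3.5]
```

The crook is on the bench: contact shows at TCP z of about 175.8, with roughly 8 N/mm compliance. I'll turn the toe parallel to the cable cover and start drawing.

```bash
python3 -m inch '0 0 0 0 0 -0.4 5; 0 0 0 0 0 -0.4 5; 0.003 -0.05 0 0 0 0 5; 0.01 -0.15 0 0 0 0 5; 0.014 -0.2 0 0 0 0 5; 0.014 -0.2 0 0 0 0 5; 0.014 -0.2 0 0 0 0 5; 0.014 -0.2 0 0 0 0 5' | grep -E "^pos|contact"
python3 -m inch '0.014 -0.2 0 0 0 0 5; 0.014 -0.2 0 0 0 0 5; 0.014 -0.2 0 0 0 0 5; 0.014 -0.2 0 0 0 0 5; 0.014 -0.2 0 0 0 0 5; 0.014 -0.2 0 0 0 0 5; 0 0 0 0 0 0 5'  | grep -E "^pos|contact"
python3 - <<'E'
from h import *
go((598,60,175.1),1)
d=nets.boxes_of
im=eyes.grab_frame("top"); 
print([ (x["conf"],np.round(x["xyz"])) for x in nets.boxes_of("top","flange")]); eyes.grab_frame("scene")
print([ (x["conf"],np.round(x["xyz"])) for x in nets.boxes_of("scene","flange")])
E
```

```text
position: [605.5, 180.4, 175.7]
contact_force: [-0.9, 3.6, 5.6]
position: [603.9, 149.0, 175.7]
contact_force: [-0.2, 1.7, 6.1]
t 12.12 pos [603.9 149.  175.7] yaw 0.9 tilt [0.05 0.  ] F [-0.2  1.7  6.1] M [ 0.61 -0.12  0.01] w 21.7 ff 50.0
units xyz [ 0.29 -3.56  0.03] az -0.02
[]
[]
```

```bash
python3 - <<'E'
from h import *
save("scene","s6.png",(250,200,370,290),6.5)
E
```

```text
(no output)
```

View pics/s6.png

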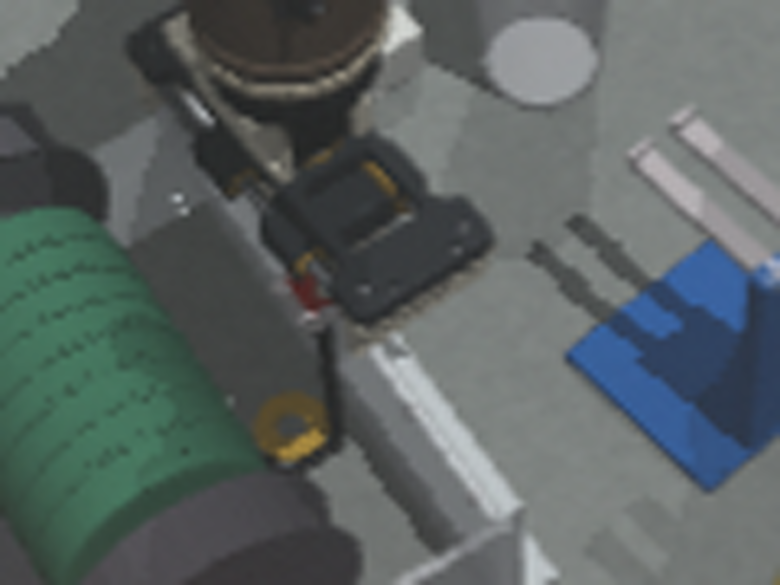

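The flange (crop 290,427) sits in the crook and is coming along. I'll carry on to just before the cover.

```bash
cat >> h.py <<'E'
def fl(c="scene"):
    im=eyes.grab_frame(c); m=cv2.inRange(cv2.cvtColor(im,cv2.COLOR_RGB2HSV),(18,110,60),(32,255,255))
    n,l,s,ce=cv2.connectedComponentsWithStats(m)
    for i in range(1,n):
        p=unproj(c,ce[i],5)[0]
        if s[i,4]>8 and 540<p[0]<680 and -300<p[1]<220: print("yellow",c,s[i,4],ce[i].round(1),p.round(1))
E
python3 -m inch '0.007 -0.1 0 0 0 0 5; 0.014 -0.2 0 0 0 0 5; 0.014 -0.2 0 0 0 0 5; 0.014 -0.2 0 0 0 0 5; 0.014 -0.2 0 0 0 0 5; 0.014 -0.2 0 0 0 0 5; 0.014 -0.2 0 0 0 0 5; 0.014 -0.2 0 0 0 0 5; 0.014 -0.2 0 0 0 0 5; 0.014 -0.2 0 0 0 0 5'| grep -E "^pos|contact"
python3 -m inch '0.014 -0.2 0 0 0 0 5; 0.014 -0.2 0 0 0 0 5; 0.014 -0.2 0 0 0 0 5; 0.014 -0.2 0 0 0 0 5; 0.014 -0.2 0 0 0 0 5; 0.014 -0.2 0 0 0 0 5; 0.014 -0.2 0 0 0 0 5; 0.014 -0.2 0 0 0 0 5; 0.014 -0.2 0 0 0 0 5;0 0 0 0 0 0 5' | grep -E "^pos|contact"
python3 -m inch '0.014 -0.2 0 0 0 0 5; 0.014 -0.2 0 0 0 0 5; 0.014 -0.2 0 0 0 0 5; 0.014 -0.2 0 0 0 0 5; 0.014 -0.2 0 0 0 0 5; 0.014 -0.2 0 0 0 0 5; 0 0 0 0 0 0 5' | grep -E "^pos|contact"
python3 - <<'E'
from h import *
go((596,25,175.1),1); fl(); fl("top")
E
```

```text
position: [601.3, 102.9, 175.7]
contact_force: [-0.3, 3.5, 6.2]
position: [598.8, 56.5, 175.7]
contact_force: [0.8, 1.0, 6.2]
position: [597.2, 26.5, 175.7]
contact_force: [0.3, 1.9, 6.8]
t 14.62 pos [597.2  26.5 175.7] yaw 0.9 tilt [0.05 0.  ] F [0.3 1.9 6.8] M [ 0.77 -0.23  0.08] w 21.7 ff 50.0
units xyz [ 0.05 -0.06  0.02] az -0.02
yellow scene 49 [276.6 239.9] [617.    4.3   5. ]
```

```bash
python3 -m inch '0.005 -0.08 0 0 0 0 5; 0.01 -0.15 0 0 0 0 5; 0.01 -0.15 0 0 0 0 5; 0.01 -0.15 0 0 0 0 5;0.01 -0.15 0 0 0 0 5; 0.01 -0.15 0 0 0 0 5; 0.01 -0.15 0 0 0 0 5;0.01 -0.15 0 0 0 0 5;0 0 0 0 0 0 5'| grep -E "^pos|contact"
python3 - <<'E'
from h import *
go(None);fl()
E
python3 -m inch '0.01 -0.15 0 0 0 0 5; 0.01 -0.15 0 0 0 0 5; 0.01 -0.15 0 0 0 0 5; 0.007 -0.1 0 0 0 0 5; 0 0 0 0 0 0 5'| grep -E "^pos|contact"
python3 - <<'E'
from h import *
go((593,-20,175.1),1); fl(); fl("top")
E
```

```text
position: [595.8, -1.4, 175.7]
contact_force: [-0.1, 2.4, 6.7]
t 15.47 pos [595.8  -1.4 175.7] yaw 0.92 tilt [0.05 0.01] F [-0.1  2.4  6.7] M [ 0.86 -0.2   0.02] w 21.9 ff 50.0
yellow scene 47 [272.4 234.3] [616.2 -24.5   5. ]
position: [595.2, -13.1, 175.9]
contact_force: [-0.2, 5.6, 9.3]
t 15.93 pos [595.2 -13.1 175.9] yaw 1.0 tilt [0.06 0.15] F [-0.2  5.6  9.3] M [ 2.07 -0.14  0.21] w 22.0 ff 50.0
units xyz [ 0.09 -0.27  0.03] az 0.0
yellow scene 51 [270.8 232. ] [615.8 -36.4   5. ]
```

The crook's 12 mm return reaches the cover first, at y of about -25. So the hook has to tilt with the dome to keep the toe within 2 mm of it. I'll work out the increments with the crown at about y = -57.

```bash
cat > tab.py <<'E'
from h import *
def table(cr,y0,phi0,z0,y1,step=2.5,press=0.7,L=171.8):
    """commanded TCP (y0,z0) and tilt phi0 (deg) now; rows that take the toe to y1 over the dome"""
    g=lambda u: np.where(abs(u)<33.77,np.sqrt(np.maximum(7225-u*u,0))-74,4.)
    s=lambda u,p:10*np.cos(p)
    cy,cz,cp=y0,z0,phi0
    yt=y0-L*np.sin(np.radians(phi0)); n=0
    while yt>y1+.1:
        yt=max(yt-step,y1); u=cr-yt; p=0.
        for _ in range(20): p=np.arctan2(g(u+10*np.cos(p))-g(u),10*np.cos(p))
        Y=yt+L*np.sin(p); Z=g(u)+L*np.cos(p)-press
        a=np.radians(cp); d=np.array([Y-cy,Z-cz])
        ty=(d[0]*np.cos(a)-d[1]*np.sin(a))/25; tz=(-d[0]*np.sin(a)-d[1]*np.cos(a))/25
        ax=(np.degrees(p)-cp)/5; ty,tz,ax=round(ty,2),round(tz,3),round(ax,2)
        cy+=25*(ty*np.cos(a)-tz*np.sin(a)); cz+=25*(-ty*np.sin(a)-tz*np.cos(a)); cp+=5*ax
        n+=1; print(n,f"toe {yt:.1f} u {u:.1f} phi {cp:.1f} TCP {cy:.1f} {cz:.2f} | {ty} {tz} {ax}")
E
python3 -c "
from tab import *
table(-57,-16,0,175.1,-100)"
```

```text
1 toe -18.5 u -38.5 phi 11.6 TCP 16.0 171.60 | 1.28 0.14 2.32
2 toe -21.0 u -36.0 phi 16.2 TCP 27.0 168.23 | 0.46 0.043 0.93
3 toe -23.5 u -33.5 phi 19.9 TCP 34.7 165.06 | 0.33 0.036 0.72
4 toe -26.0 u -31.0 phi 18.0 TCP 27.2 167.80 | -0.32 -0.001 -0.37
5 toe -28.5 u -28.5 phi 16.2 TCP 19.4 170.38 | -0.33 -0.001 -0.36
6 toe -31.0 u -26.0 phi 14.4 TCP 11.9 172.56 | -0.31 -0.001 -0.35
7 toe -33.5 u -23.5 phi 12.7 TCP 4.2 174.61 | -0.32 -0.002 -0.35
8 toe -36.0 u -21.0 phi 10.9 TCP -3.4 176.33 | -0.31 -0.001 -0.35
9 toe -38.5 u -18.5 phi 9.2 TCP -11.0 177.83 | -0.31 -0.001 -0.35
10 toe -41.0 u -16.0 phi 7.5 TCP -18.6 179.12 | -0.31 -0.002 -0.34
11 toe -43.5 u -13.5 phi 5.7 TCP -26.3 180.16 | -0.31 -0.001 -0.35
12 toe -46.0 u -11.0 phi 4.0 TCP -33.7 180.96 | -0.3 -0.002 -0.34
13 toe -48.5 u -8.5 phi 2.3 TCP -41.5 181.53 | -0.31 -0.001 -0.34
14 toe -51.0 u -6.0 phi 0.7 TCP -49.0 181.89 | -0.3 -0.002 -0.33
15 toe -53.5 u -3.5 phi -1.0 TCP -56.5 182.00 | -0.3 -0.001 -0.34
16 toe -56.0 u -1.0 phi -2.7 TCP -64.0 181.90 | -0.3 -0.001 -0.34
17 toe -58.5 u 1.5 phi -4.4 TCP -71.7 181.58 | -0.31 -
[... 425 characters left out ...]
 u 19.0 phi -16.3 TCP -124.2 173.06 | -0.31 -0.001 -0.35
25 toe -78.5 u 21.5 phi -18.0 TCP -131.6 170.91 | -0.31 -0.001 -0.34
26 toe -81.0 u 24.0 phi -19.8 TCP -139.0 168.56 | -0.31 -0.002 -0.35
27 toe -83.5 u 26.5 phi -16.1 TCP -130.9 171.20 | 0.34 0.01 0.74
28 toe -86.0 u 29.0 phi -11.0 TCP -118.7 173.86 | 0.5 0.033 1.02
29 toe -88.5 u 31.5 phi -5.5 TCP -104.7 175.29 | 0.56 0.05 1.1
30 toe -91.0 u 34.0 phi -0.0 TCP -91.1 175.08 | 0.54 0.06 1.09
31 toe -93.5 u 36.5 phi -0.0 TCP -93.6 175.11 | -0.1 -0.001 0.0
32 toe -96.0 u 39.0 phi -0.0 TCP -96.1 175.11 | -0.1 0.0 0.0
33 toe -98.5 u 41.5 phi -0.0 TCP -98.6 175.11 | -0.1 0.0 0.0
34 toe -100.0 u 43.0 phi -0.0 TCP -100.1 175.11 | -0.06 0.0 0.0
```

```bash
python3 -c "
from tab import *
table(-57,-16,0,175.1,-24,step=0.8)"
```

```text
1 toe -16.8 u -40.2 phi 8.1 TCP 7.5 173.38 | 0.94 0.069 1.63
2 toe -17.6 u -39.4 phi 9.8 TCP 11.7 172.60 | 0.17 0.007 0.33
3 toe -18.4 u -38.6 phi 11.4 TCP 15.6 171.70 | 0.16 0.009 0.32
4 toe -19.2 u -37.8 phi 12.9 TCP 19.2 170.76 | 0.15 0.008 0.31
5 toe -20.0 u -37.0 phi 14.4 TCP 22.8 169.68 | 0.15 0.01 0.3
6 toe -20.8 u -36.2 phi 15.9 TCP 26.1 168.56 | 0.14 0.01 0.29
7 toe -21.6 u -35.4 phi 17.3 TCP 29.4 167.34 | 0.14 0.011 0.28
8 toe -22.4 u -34.6 phi 18.6 TCP 32.7 166.03 | 0.14 0.011 0.27
9 toe -23.2 u -33.8 phi 20.0 TCP 35.7 164.71 | 0.13 0.012 0.27
10 toe -24.0 u -33.0 phi 19.4 TCP 33.3 165.59 | -0.1 -0.001 -0.11
```

```bash
python3 -m inch '0 0.19 0.003 0.33 0 0 5; 0 0.19 0.003 0.33 0 0 5; 0 0.19 0.003 0.33 0 0 5; 0 0.19 0.003 0.33 0 0 5; 0 0.19 0.003 0.32 0 0 5; 0 0 0 0 0 0 5'| grep -E "^pos|contact"
python3 - <<'E'
from h import *
go((594.9,7.5,173.38),1)
o,x,r=st(); print("toe", x+175.8*r[:,2])
E
```

```text
position: [594.9, 10.4, 173.8]
contact_force: [0.4, 0.4, 6.4]
t 16.53 pos [594.9  10.4 173.8] yaw 1.16 tilt [ 0.2  -8.32] F [0.4 0.4 6.4] M [ 0.18 -0.38  0.05] w 21.8 ff 50.0
units xyz [ 0.   -0.11  0.03] az 0.03
toe [ 5.95557491e+02 -1.51360551e+01 -9.64757442e-02]
```

```bash
python3 -m inch '0.002 0.17 0.007 0.33 0 0 5; 0.002 0.16 0.009 0.32 0 0 5; 0.002 0.15 0.008 0.31 0 0 5; 0.002 0.15 0.01 0.3 0 0 5; 0 0 0 0 0 0 5'| grep -E "^pos|contact"
python3 - <<'E'
from h import *
go((594.9,22.8,169.68),1)
o,x,r=st(); print("toe", x+175.8*r[:,2]);fl()
E
```

```text
position: [594.4, 25.2, 170.0]
contact_force: [0.7, -0.3, 9.3]
t 16.95 pos [594.4  25.2 170. ] yaw 1.14 tilt [  0.3  -14.52] F [ 0.7 -0.3  9.3] M [-0.4  -0.46  0.08] w 22.0 ff 50.0
units xyz [-0.02 -0.09  0.04] az 0.03
toe [ 5.95293101e+02 -1.93544780e+01 -5.52973377e-02]
yellow scene 40 [270.2 230.1] [612.9 -44.4   5. ]
```

```bash
python3 -m inch '0.002 0.14 0.002 0.29 0 0 5; 0.002 0.14 0.005 0.28 0 0 5; 0.002 0.14 0.011 0.27 0 0 5; 0.002 0.13 0.012 0.27 0 0 5; 0 0 0 0 0 0 5'| grep -E "^pos|contact"
python3 - <<'E'
from h import *
go((594.9,35.7,164.71),1)
o,x,r=st(); print("toe", x+175.8*r[:,2]);fl()
E
```

```text
position: [593.8, 38.4, 165.1]
contact_force: [0.1, 1.2, 7.6]
t 17.42 pos [593.8  38.4 165.1] yaw 1.13 tilt [  0.37 -19.79] F [0.1 1.2 7.6] M [-0.25 -0.27  0.08] w 21.5 ff 50.0
units xyz [-0.04 -0.1   0.05] az 0.03
toe [ 5.94992044e+02 -2.23556571e+01  9.78739832e-02]
yellow scene 41 [270.  229.1] [611.1 -48.6   5. ]
```

```bash
python3 -m inch '0.005 -0.1 -0.001 -0.11 0 0 5; 0.007 -0.31 -0.001 -0.35 0 0 5; 0.007 -0.31 -0.001 -0.35 0 0 5;  0 0 0 0 0 0 5'| grep -E "^pos|contact"
python3 - <<'E'
from h import *
go(None)
o,x,r=st(); print("toe", x+175.8*r[:,2]);fl()
E
```

```text
position: [593.8, 17.6, 172.2]
contact_force: [0.5, 1.7, 5.3]
t 17.8 pos [593.8  17.6 172.2] yaw 0.77 tilt [  0.3  -15.75] F [0.5 1.7 5.3] M [ 0.66 -0.02  0.04] w 22.2 ff 50.0
toe [594.73343466 -30.76414805   3.15687906]
yellow scene 33 [269.7 227.1] [607.7 -56.6   5. ]
```

```bash
python3 -m inch '0.007 -0.31 -0.001 -0.35 0 0 5; 0.007 -0.31 -0.001 -0.35 0 0 5; 0.007 -0.31 -0.001 -0.35 0 0 5; 0 0 0 0 0 0 5'| grep -E "^pos|contact"
python3 - <<'E'
from h import *
go(None)
o,x,r=st(); print("toe", x+175.8*r[:,2]);fl()
E
```

```text
position: [593.5, -5.3, 177.8]
contact_force: [-0.3, 2.0, 6.5]
t 18.18 pos [593.5  -5.3 177.8] yaw 0.72 tilt [  0.2  -10.68] F [-0.3  2.   6.5] M [ 0.65 -0.04  0.06] w 21.9 ff 50.0
toe [594.08459135 -38.04620964   5.05030984]
yellow scene 35 [268.9 225.5] [606.1 -64.4   5. ]
```

```bash
python3 -m inch '0.007 -0.31 -0.001 -0.35 0 0 5; 0.007 -0.31 -0.001 -0.34 0 0 5; 0.007 -0.3 -0.001 -0.34 0 0 5;0.007 -0.3 -0.001 -0.34 0 0 5; 0 0 0 0 0 0 5'| grep -E "^pos|contact"
python3 - <<'E'
from h import *
go(None)
o,x,r=st(); print("toe", x+175.8*r[:,2]);fl()
save("scene","s7.png",(220,180,340,270),6.5)
E
```

```text
position: [593.2, -35.3, 181.9]
contact_force: [0.3, 1.2, 7.4]
t 18.65 pos [593.2 -35.3 181.9] yaw 0.73 tilt [ 0.09 -3.91] F [0.3 1.2 7.4] M [ 0.77 -0.16  0.01] w 21.8 ff 50.0
toe [593.43804841 -47.31512436   6.53161568]
yellow scene 32 [267.6 223.1] [604.4 -76.2   5. ]
```

View pics/s7.png

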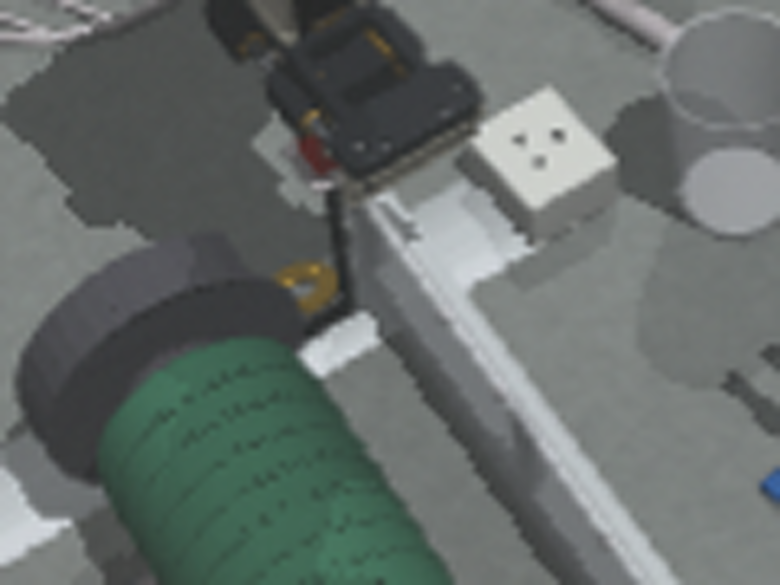

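The flange (crop 308,288) is still nested in the crook near the crown of the cover. I'll carry on.

```bash
python3 -m inch '0.007 -0.31 -0.001 -0.34 0 0 5; 0.007 -0.3 -0.001 -0.34 0 0 5; 0.007 -0.3 -0.001 -0.34 0 0 5;0.007 -0.3 -0.001 -0.34 0 0 5; 0 0 0 0 0 0 5'| grep -E "^pos|contact"
python3 - <<'E'
from h import *
go(None)
o,x,r=st(); print("toe", x+175.8*r[:,2]);fl()
E
python3 -m inch '0.007 -0.31 -0.001 -0.34 0 0 5; 0.007 -0.3 -0.001 -0.34 0 0 5; 0.007 -0.3 -0.001 -0.34 0 0 5; 0 0 0 0 0 0 5'| grep -E "^pos|contact"
python3 - <<'E'
from h import *
go(None)
o,x,r=st(); print("toe", x+175.8*r[:,2]);fl()
E
```

```text
position: [592.9, -65.7, 182.5]
contact_force: [-0.2, 0.7, 9.0]
t 19.17 pos [592.9 -65.7 182.5] yaw 0.71 tilt [-0.03  2.88] F [-0.2  0.7  9. ] M [ 0.62 -0.2  -0.01] w 21.8 ff 50.0
toe [592.78368554 -56.88675746   6.87367849]
yellow scene 36 [266.1 221.8] [605.9 -84.5   5. ]
position: [592.6, -88.5, 180.5]
contact_force: [0.4, -0.4, 10.0]
t 19.55 pos [592.6 -88.5 180.5] yaw 0.71 tilt [-0.12  7.95] F [ 0.4 -0.4 10. ] M [ 0.51 -0.25 -0.03] w 21.7 ff 50.0
toe [592.26456352 -64.0872438    6.38736092]
yellow scene 38 [264.7 220.7] [607.6 -91.4   5. ]
```

```bash
python3 -m inch '0.007 -0.3 -0.007 -0.34 0 0 5; 0.007 -0.31 -0.007 -0.34 0 0 5; 0.007 -0.3 -0.007 -0.34 0 0 5; 0 0 0 0 0 0 5'| grep -E "^pos|contact"
python3 - <<'E'
from h import *
go(None)
o,x,r=st(); print("toe", x+175.8*r[:,2]);fl()
E
```

```text
position: [592.0, -111.3, 176.5]
contact_force: [-0.0, -1.3, 8.3]
t 19.93 pos [ 592.  -111.3  176.5] yaw 0.7 tilt [-0.25 12.93] F [-0.  -1.3  8.3] M [ 0.14 -0.19 -0.04] w 21.8 ff 50.0
toe [591.22427912 -71.60877146   5.23313401]
yellow scene 48 [262.9 219.4] [ 609.6 -100.5    5. ]
```

```bash
python3 -m inch '0.007 -0.3 -0.002 -0.34 0 0 5; 0.007 -0.31 -0.002 -0.34 0 0 5; 0.007 -0.3 -0.002 -0.34 0 0 5; 0 0 0 0 0 0 5'| grep -E "^pos|contact"
python3 - <<'E'
from h import *
go(None)
o,x,r=st(); print("toe", x+175.8*r[:,2]);fl()
from tab import *
import numpy as np
table(-56.5,-134.3,-18.0,170.9,-94,step=0.9)
E
```

```text
position: [591.8, -132.9, 170.7]
contact_force: [-1.0, -2.1, 8.4]
t 20.32 pos [ 591.8 -132.9  170.7] yaw 0.72 tilt [-0.34 17.84] F [-1.  -2.1  8.4] M [-0.08 -0.16 -0.02] w 21.8 ff 50.0
toe [590.76889106 -78.15074808   3.63410909]
yellow scene 51 [261.7 218.6] [ 611.1 -106.     5. ]
1 toe -82.1 u 25.6 phi -17.8 TCP -134.5 169.96 | -0.02 0.033 0.05
2 toe -83.0 u 26.5 phi -16.0 TCP -130.5 171.19 | 0.17 0.003 0.35
3 toe -83.9 u 27.4 phi -14.2 TCP -126.1 172.31 | 0.18 0.005 0.35
4 toe -84.8 u 28.3 phi -12.4 TCP -121.7 173.24 | 0.18 0.007 0.37
5 toe -85.7 u 29.2 phi -10.5 TCP -117.0 174.04 | 0.19 0.009 0.38
6 toe -86.6 u 30.1 phi -8.6 TCP -112.3 174.66 | 0.19 0.01 0.39
7 toe -87.5 u 31.0 phi -6.6 TCP -107.0 175.12 | 0.21 0.013 0.4
8 toe -88.4 u 31.9 phi -4.5 TCP -101.8 175.37 | 0.21 0.014 0.41
9 toe -89.3 u 32.8 phi -2.4 TCP -96.3 175.38 | 0.22 0.017 0.43
10 toe -90.2 u 33.7 phi -0.2 TCP -90.8 175.13 | 0.22 0.019 0.44
11 toe -91.1 u 34.6 phi -0.0 TCP -91.0 175.11 | -0.01 0.001 0.03
12 toe -92.0 u 35.5 phi -0.0 TCP -92.0 175.11 | -0.04 0.0 0.0
13 toe -92.9 u 36.4 phi -0.0 TCP -93.0 175.11 | -0.04 0.0 0.0
14 toe -93.8 u 37.3 phi -0.0 TCP -93.8 175.11 | -0.03 0.0 0.0
15 toe -94.0 u 37.5 phi -0.0 TCP -94.0 175.11 | -0.01 0.0 0.0
```

```bash
python3 -m inch '0.004 0.14 0.003 0.33 0 0 5; 0.004 0.16 0.004 0.35 0 0 5; 0.004 0.16 0.006 0.36 0 0 5; 0.004 0.17 0.008 0.38 0 0 5; 0 0 0 0 0 0 5'| grep -E "^pos|contact"
python3 - <<'E'
from h import *
go(None)
o,x,r=st(); print("toe", x+175.8*r[:,2], "tip",x+175.8*r[:,2]-12*r[:,1]);fl()
E
```

```text
position: [592.2, -113.0, 175.7]
contact_force: [0.2, -1.6, 5.0]
t 20.78 pos [ 592.2 -113.   175.7] yaw 1.11 tilt [-0.2  10.81] F [ 0.2 -1.6  5. ] M [-0.08 -0.19  0.01] w 22.1 ff 50.0
toe [591.56008015 -79.83385702   3.10656259] tip [591.78941522 -91.61602296   0.8420602 ]
yellow scene 51 [261.7 218.6] [ 611.3 -106.1    5. ]
```

```bash
python3 -m inch '0.004 0.15 0.012 0.36 0 0 5; 0.004 0.15 0.014 0.36 0 0 5; 0.004 0.15 0.016 0.36 0 0 5; 0 0 0 0 0 0 5'| grep -E "^pos|contact"
python3 - <<'E'
from h import *
go(None)
o,x,r=st(); print("toe", x+175.8*r[:,2], "tip",x+175.8*r[:,2]-12*r[:,1]);fl()
E
```

```text
position: [591.4, -102.2, 176.2]
contact_force: [-1.0, -1.3, 6.4]
t 21.17 pos [ 591.4 -102.2  176.2] yaw 1.11 tilt [-0.12  5.44] F [-1.  -1.3  6.4] M [-0.28 -0.08 -0.02] w 21.8 ff 50.0
toe [591.06729235 -85.52645774   1.20054265] tip [ 5.91299070e+02 -9.74700730e+01  6.19755877e-02]
yellow scene 55 [261.4 217.7] [ 610.1 -110.3    5. ]
```

```bash
python3 -m inch '0.004 0.15 0.013 0.36 0 0 5; 0.004 0.15 0.015 0.36 0 0 5; 0.004 0.15 0.017 0.37 0 0 5; 0 0 0 0 0 0 5'| grep -E "^pos|contact"
python3 - <<'E'
from h import *
go(None)
o,x,r=st(); print("toe", x+175.8*r[:,2], "tip",x+175.8*r[:,2]-12*r[:,1]);fl()
E
```

```text
position: [590.9, -89.6, 175.8]
contact_force: [-1.1, 0.3, 6.4]
t 21.55 pos [590.9 -89.6 175.8] yaw 1.16 tilt [-0.03  0.09] F [-1.1  0.3  6.4] M [0.2  0.21 0.02] w 21.7 ff 50.0
toe [ 5.90870240e+02 -8.93431828e+01 -2.58499900e-02] tip [ 5.91113719e+02 -1.01340697e+02 -4.53486108e-02]
yellow scene 53 [261. 217.] [ 609.7 -113.6    5. ]
```

Over the cover with 12 N or less. Now straight out on the flat bench.

```bash
python3 -m inch '0.003 -0.08 0 0 0 0 5; 0.01 -0.15 0 0 0 0 5; 0.01 -0.2 0 0 0 0 5; 0.01 -0.2 0 0 0 0 5; 0.01 -0.2 0 0 0 0 5; 0.01 -0.2 0 0 0 0 5; 0 0 0 0 0 0 5'| grep -E "^pos|contact"
python3 - <<'E'
from h import *
go(None);fl()
E
python3 -m inch '0.01 -0.15 0 0 0 0 5; 0.01 -0.2 0 0 0 0 5; 0.01 -0.2 0 0 0 0 5; 0.01 -0.15 0 0 0 0 5; 0 -0.08 0 0 0 0 5; 0 0 0 0 0 0 5'| grep -E "^pos|contact"
python3 - <<'E'
from h import *
go(None);fl();fl("top")
E
```

```text
position: [590.2, -117.4, 175.7]
contact_force: [-0.7, 1.8, 8.2]
t 22.18 pos [ 590.2 -117.4  175.7] yaw 0.95 tilt [0.01 0.23] F [-0.7  1.8  8.2] M [ 1.   -0.3   0.02] w 21.7 ff 50.0
yellow scene 51 [257.5 212.5] [ 609.3 -138.9    5. ]
position: [589.7, -136.3, 175.7]
contact_force: [0.0, 3.3, 8.6]
t 22.73 pos [ 589.7 -136.3  175.7] yaw 0.98 tilt [0.01 0.26] F [0.  3.3 8.6] M [ 1.19 -0.2   0.05] w 21.7 ff 50.0
yellow scene 50 [255. 209.] [ 608.4 -158.2    5. ]
```

The flange is out, its centre at y of about -158, which leaves about 65 mm clear of the guard. I'll back off, lift and return to the rack.

```bash
python3 -m inch '0 0.1 -0.02 0 0 0 5; 0 0.2 -0.02 0 0 0 5; 0 0.3 -0.05 0 0 0 5; 0 0.3 -0.1 0 0 0 5; 0 0 -0.5 0 0 0 5; 0 0 -0.9 0 0 0 5; 0 0 -0.9 0 0 0 5; 0 0 -0.9 0 0 0 5; 0 0 -0.9 0 0 0 5; 0 0 -0.9 0 0 0 5'| grep -E "^pos|contact"
python3 -m inch '0 0 -0.2 0 0 -0.3 5; 0 0 0 0 0 -0.4 5; 0 0 0 0 0 -0.05 5; 0 0 0 0 0 0 5'| grep -E "^pos|contact"
python3 - <<'E'
from h import *
fl();fl("top"); go((426.8,131.2,310),4.7)
E
```

```text
position: [588.4, -113.9, 305.7]
contact_force: [1.4, -0.2, -2.6]
position: [588.5, -114.3, 308.9]
contact_force: [-0.4, 0.0, -2.2]
yellow scene 57 [255.4 208.9] [ 607.1 -157.9    5. ]
t 24.1 pos [ 588.6 -114.6  309. ] yaw 4.73 tilt [-0.12  0.27] F [ 1.2 -0.7 -1.5] M [ 0.05 -0.03  0.01] w 22.0 ff 50.0
units xyz [ 5.64 10.33  0.02] az 0.01
```

```bash
python3 -m inch '0.24 0.43 0 0.05 0 0 5; 0.5 0.9 0 0 0 0 5; 0.5 0.9 0 0 0 0 5; 0.5 0.9 0 0 0 0 5; 0.5 0.9 0 0 0 0 5; 0.5 0.9 0 0 0 0 5; 0.5 0.9 0 0 0 0 5; 0.5 0.9 0 0 0 0 5; 0.5 0.9 0 0 0 0 5; 0.5 0.9 0 0 0 0 5'| grep -E "^pos|contact"
python3 -m inch '0.5 0.9 0 0 0 0 5; 0.4 0.9 0 0 0 0 5; 0 0 0 0 0 0 5; 0 0 0 0 0 0 5'| grep -E "^pos|contact"
python3 - <<'E'
from h import *
fl();fl("top"); go((426.8,131.2,202),4.7)
E
```

```text
position: [451.7, 89.0, 309.8]
contact_force: [0.4, 0.5, -1.5]
position: [426.0, 132.1, 310.0]
contact_force: [0.2, -0.6, -2.3]
yellow scene 58 [255.3 208.8] [ 607.2 -158.1    5. ]
yellow top 83 [396.8 153.9] [ 604.2 -159.3    5. ]
t 25.37 pos [427.1 130.2 310. ] yaw 4.73 tilt [ 0.02 -0.03] F [ 0.3 -0.2 -2. ] M [-0.02  0.01  0.02] w 21.7 ff 50.0
units xyz [0.01 0.04 4.32] az 0.01
```

```bash
python3 -m inch '0 0 0.5 0 0 0 5; 0 0 0.8 0 0 0 5; 0 0.04 0.8 0 0 0 5; 0 0 0.8 0 0 0 5; 0 0 0.7 0 0 0 5; 0 0 0.5 0 0 0 5; 0 0 0.22 0 0 0 5; 0 0 0 0 0 0 5; 0 0 0 0 0 0 5'| grep -E "^pos|contact"
python3 - <<'E'
from h import *
go((420.7,205.9,202),4.7)
save("scene","s8.png",(310,180,400,260),7)
E
```

```text
position: [427.6, 131.3, 202.4]
contact_force: [0.4, 0.2, -1.1]
t 26.12 pos [427.6 131.3 202.4] yaw 4.69 tilt [ 0.02 -0.01] F [ 0.4  0.2 -1.1] M [ 0.06 -0.   -0.04] w 22.0 ff 50.0
units xyz [0.03 3.   0.02] az -0.0
```

View pics/s8.png

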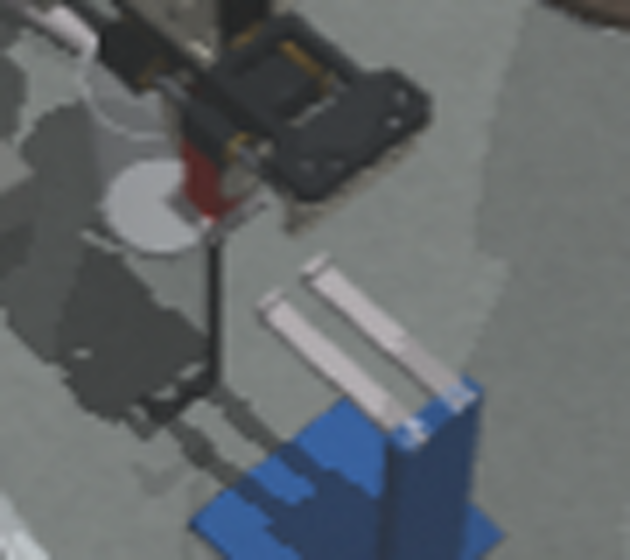

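The hook hangs upright (rod at 213,300 in the crop), lined up with the slot as when it came out. I'll slide it in.

```bash
python3 -m inch '0.02 0.2 0 0 0 0 5; 0 0.3 0 0 0 0 5; 0 0.3 0 0 0 0 5; 0 0.3 0 0 0 0 5; 0 0.3 0 0 0 0 5; 0 0.3 0 0 0 0 5; 0 0.3 0 0 0 0 5; 0 0 0 0 0 0 5'| grep -E "^pos|contact"
python3 -m inch '0 0.3 0 0 0 0 5; 0 0.3 0 0 0 0 5; 0 0.25 0 0 0 0 5; 0 0.15 0 0 0 0 5; 0 0 0 0 0 0 5; 0 0 0 0 0 0 5'| grep -E "^pos|contact"
python3 - <<'E'
from h import *
go((420.7,205.9,190.8),4.7)
E
```

```text
position: [422.3, 183.6, 202.1]
contact_force: [-1.2, 0.6, -2.5]
position: [420.4, 206.5, 202.1]
contact_force: [0.3, -0.5, -1.8]
t 27.33 pos [420.4 206.5 202.1] yaw 4.77 tilt [ 0.01 -0.01] F [ 0.3 -0.5 -1.8] M [-0.   -0.01  0.04] w 21.7 ff 50.0
units xyz [-0.01 -0.02  0.45] az 0.01
```

```bash
python3 -m inch '0 0 0.15 0 0 0 5; 0 -0.01 0.15 0 0 0 5; 0 0 0.1 0 0 0 5; 0 0 0 0 0 0 5'| grep -E "^pos|contact"
python3 -m inch '0 0 0.04 0 0 0 5; 0 0 0 0 0 0 5; 0 0 0 0 0 0 5' | grep -E "^pos|contact"
python3 -m inch '0 0 0.03 0 0 0 5; 0 0 0 0 0 0 5; 0 0 0 0 0 0 5' | grep -E "^pos|contact"
```

```text
position: [420.1, 205.6, 191.4]
contact_force: [0.1, 0.2, -2.6]
position: [420.5, 206.1, 191.2]
contact_force: [-0.3, 0.5, -1.0]
position: [420.6, 206.3, 190.8]
contact_force: [-1.6, 0.6, 4.0]
```

The hook is seated, with contact at the same height as at the start. I'll ease off, release and withdraw.

```bash
python3 -m inch '0 0 -0.02 0 0 0 5; 0 0 0 0 0 0 5; 0 0 0 0 0 0 24; 0 0 0 0 0 0 28; 0 0 0 0 0 0 40; 0 0 0 0 0 0 60; 0 0 0 0 0 0 91.8; 0 0 0 0 0 0 91.8; 0 0 0 0 0 0 91.8; 0 0 0 0 0 0 91.8' 10
python3 -m inch '0 0 0 0 0 0 91.8; 0 0 0 0 0 0 91.8; 0 0 0 0 0 0 91.8; 0 0 -0.4 0 0 0 91.8; 0 0 -0.8 0 0 0 91.8; 0 0 -0.8 0 0 0 91.8; 0 0 -0.8 0 0 0 91.8; 0 0 -0.8 0 0 0 91.8; 0 0 -0.8 0 0 0 91.8; 0 0 -0.8 0 0 0 91.8'
python3 -m inch '0.8 0 0 0 0 0 91.8; 0.9 0 0 0 0 0 91.8; 0.8 0 0 0 0 0 91.8; 0 0 0 0 0 0 91.8; 0 0 0 0 0 0 91.8; 0 0 0 0 0 0 91.8'
python3 - <<'E'
from h import *
fl();fl("top")
a=eyes.grab_frame("scene")
m=cv2.inRange(cv2.cvtColor(a,cv2.COLOR_RGB2HSV),(0,120,50),(8,255,255))[195:250,330:380];v,u=np.nonzero(m);print("red",u.mean()+330,v.mean()+195,u.min()+330,u.max()+330,v.min()+195,v.max()+195,len(u))
b=cv2.imread("pics/s1.png");b=cv2.resize(b,(640,400))
m=cv2.inRange(cv2.cvtColor(b,cv2.COLOR_BGR2HSV),(0,120,50),(8,255,255))[195:250,330:380];v,u=np.nonzero(m);print("red0",u.mean()+330,v.mean()+195,u.min()+330,u.max()+330,v.min()+195,v.max()+195,len(u))
for c in("scene","top"):
  eyes.grab_frame(c)
  for n in("hook","cup","sprayer","wheelcover","flange"): print(c,n,[(round(d["conf"],2),np.round(d["xyz"]).tolist()) for d in nets.boxes_of(c,n)[:2]])
E
```

```text
time: 29.0
position: [420.5, 206.2, 190.9]
tcp_rot: [0.0, -0.041, 0.999, 0.0]
contact_force: [-0.6, -0.4, 0.6]
grip_width: 63.2
finger_force: 0.0
time: 29.83
position: [420.2, 206.0, 322.8]
tcp_rot: [0.0, -0.041, 0.999, 0.0]
contact_force: [0.5, 1.5, -0.5]
grip_width: 92.1
finger_force: 0.0
time: 30.33
position: [358.7, 201.0, 321.5]
tcp_rot: [0.001, -0.041, 0.999, 0.0]
contact_force: [0.0, 0.8, -0.3]
grip_width: 91.9
finger_force: 0.0
yellow scene 58 [255.3 208.8] [ 607.2 -158.1    5. ]
yellow top 83 [396.8 153.9] [ 604.2 -159.3    5. ]
red 357.4931506849315 217.2054794520548 353 360 207 226 73
red0 358.06666666666666 219.76666666666665 354 361 210 227 60
scene hook [(0.8, [430.0, 213.0, 187.0])]
scene cup [(0.85, [376.0, 18.0, 78.0]), (0.36, [316.0, -386.0, 7.0])]
scene sprayer [(0.62, [580.0, 467.0, 139.0])]
scene wheelcover [(0.62, [379.0, 394.0, 15.0])]
scene flange [(0.39, [605.0, -158.0, 7.0])]
top hook [(0.39, [379.0, -263.0, 10.0])]
top cup [(0.62, [378.0, 15.0, 15.0])]
top sprayer [(0.57, [561.0, 431.0, 152.0]), (0.22, [462.0, 189.0, 4.0])]
top wheelcover [(0.73, [369.0, 406.0, 13.0])]
top flange [(0.5, [603.0, -156.0, 6.0])]
```

```bash
python3 -c "
from workcell import bot
print(bot.sign_off())"
```

```text
the job is handed in; nothing more can be done
None
```

The flange was drawn out to lie on open bench about 65 mm clear of the guard's open end, the hook is back on its blue rack, and the job was handed in at about 31 s; wrist readings implied no more than about 12 N on the crook, and no verdict came back.

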